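# Press the yellow canister's lid home

### The arm

A 7-joint arm with a two-finger parallel gripper is mounted at the origin on a cart in front of the work surface, level with it; the furniture and walls round the work are solid. World frame = base frame: x ahead of the robot, y to its left, z up, the work surface at z = 0. Lengths are in m, angles in rad, forces in N, time in s.
With the tool pointing down it reaches from about 0.4 to 0.85 m from the base axis. Payload 4.4 kg.
Tool frame: the origin (TCP) lies midway between the tips of the shut fingers; the grasp point (between the pads) lies behind it (robot.pinch_z is the z of the grasp point in the tool frame, in m); z points along the fingers, y is the direction in which the jaws open and shut (so a half turn about z gives the same grasp; the last joint's range is limited). The gripper opens to 94 mm and grips with 3 to 60 N. Pads are 16 mm wide; open, the fingers measure 119 mm over their backs; the gripper's body (75 mm by 177 mm) begins 78 mm behind the grasp point.
Start: joints at [-1.352, 0.628, 0.038, 1.517, -0.027, 0.996, -0.02], TCP at [0.183, 0.624, 0.205] pointing down, gripper open.
Joint ranges: [-3.06, 3.06], [-0.37, 2.12], [-1.25, 1.32], [0.18, 2.47], [-1.1, 4.24], [0.23, 1.98], [-2.94, 2.94]. Speed limits (rad/s): [2.57, 2.57, 3.14, 3.14, 3.14, 3.14, 3.14].

### API

Orientations are given as a unit quaternion [w, x, y, z].
In Python, from cell import robot, camera, ticket gives the robot as it stands. The module is installed in compiled form; this text tells all that it offers.
- The arm moves only by the tool servo_tool, never from a script. Its argument "increments" is one flat list of numbers, 6 for each row, row after row: the shift along the tool's x, y, z in cm, then the turn, a rotation vector about the tool's x, y, z in degrees. A call has exactly 10 rows; each row shifts and turns the commanded pose from where the row before left it, along the tool's axes as they then stand; what a row does not reach is not made up. A row lasts 1/10 s, in which the tool goes at most 50 mm and 8.59 degrees, less where a joint would pass 70% of its speed; a pose out of reach is approached as far as the arm can. A call with a gripper value outside its range is refused whole. "jaw" is the gripper's target within -1 to 1 (fully open at 1, half-way at 0, shut at -1), set as the call begins (left out, the last holds). The fingers move at their own pace and stop on an object; "newtons" is the grip in N (left out, the last holds). Time passes only in rows, so rows that do not move let the fingers close, or fill a call up. It gives the time, the measured TCP pose, the force and the opening at its end, in the units of the state.
- robot.get_obs(): the state, without advancing time (a new reading comes with each control period).
- camera(name): name is "scene" or "top" or "wrist"; returns a dict with "frame" (400x640x3 uint8, blue, green, red), "camera_matrix" (3x3 intrinsics, pixels), "R" (3x3) and "t" (3): a world point X has camera coordinates R X + t. Camera axes: x right, y down, z forward; pixel columns grow to the right and rows downward; lengths in m; the calibration is good to about 2 mm. The wrist camera is an equidistant fisheye: a pixel r from the principal point sees the ray r / f radians off the axis. A picture is of the moment at which its call begins. There is no depth.
- ticket.close_job(): hands the job in, once; it reports no verdict.
The state is a dict: "clock": time; "joints": joint angles; "joint_vel": joint speeds; "effort": joint torques, N m; "eef_pos": TCP position; "tool_rot": TCP orientation; "contact_force": force on the tool from outside, world axes, zero at the start; "ft_torque": the same for the moment, N m; "grip_width": opening from 0.0 (shut) to 1.0 (fully open).
Only numpy, scipy, OpenCV 4.12 (cv2) and the standard library are available. Lean on these libraries where they do the work, as an engineer would, in place of code of your own. Each camera call takes 0.05 s, during which the arm holds its last target. There are 200 camera calls.

### The job

On the worktop, the yellow and the orange canister have been left with their lids standing up off the rim. With closed fingertips, gently press the yellow canister's lid, in its middle, straight down until it is fully home, then withdraw clear of everything. Leave the orange lid standing as it is, because that canister still has to air, and do not touch or move the other canisters or the things round them; nothing is to be gripped or lifted.

Things in the scene. Friction and masses are not known exactly. Their poses are not given: they have to be found in the camera images.
- canister_yellow: loose yellow translucent plastic canister standing upright on the worktop (like ones on the high ledge at the right are part of the room), round, widest across the lid rim (116 mm), 96 mm high with the lid home (the lid's more deeply tinted plug, 100 mm across, reaches 24 mm down inside the rim), about 0.5 kg. Origin at the centre of its underside, z up. The one to work on.
- canister_orange: loose orange translucent plastic canister standing upright on the worktop (like ones on the high ledge at the right are part of the room), round, widest across the lid rim (116 mm), 96 mm high with the lid home (the lid's more deeply tinted plug, 100 mm across, reaches 24 mm down inside the rim), about 0.5 kg. Origin at the centre of its underside, z up. To be left alone.
- canister_green: loose green translucent plastic canister standing upright on the worktop (like ones on the high ledge at the right are part of the room), round, widest across the lid rim (116 mm), 96 mm high with the lid home (the lid's more deeply tinted plug, 100 mm across, reaches 24 mm down inside the rim), about 0.5 kg. Origin at the centre of its underside, z up. To be left alone.
- lid_yellow (a point): point on the lid of the yellow canister: the centre of the lid's top face, flat, to be pressed in its middle, well within 30 mm of this point; 96 mm above the worktop when the lid is home, higher by the lid's joint value. z up. Wall units hang less than 0.6 m above the worktop from about x = 0.6 m on: keep the wrist in front of them.
- lid_orange (a point): point on the lid of the orange canister: the centre of the lid's top face, flat, to be pressed in its middle, well within 30 mm of this point; 96 mm above the worktop when the lid is home, higher by the lid's joint value. z up.
- lid_green (a point): point on the lid of the green canister: the centre of the lid's top face, flat, to be pressed in its middle, well within 30 mm of this point; 96 mm above the worktop when the lid is home, higher by the lid's joint value. z up.
- canister_yellow_lid (a joint): lid of the yellow canister: a push-on lid that slides straight up and down in the canister, in m upward; 0 is fully home on the rim (hard stop), it starts 8 to 12 mm up. It stays where it is left; rubbing resists with about 2 N.
- canister_orange_lid (a joint): lid of the orange canister: a push-on lid that slides straight up and down in the canister, in m upward; 0 is fully home on the rim (hard stop), it starts 8 to 12 mm up and must stay so. It stays where it is left; rubbing resists with about 2 N.
- canister_green_lid (a joint): lid of the green canister: a push-on lid that slides straight up and down in the canister, in m upward; 0 is fully home on the rim (hard stop), it starts home and must stay so. It stays where it is left; rubbing resists with about 2 N.
- salt_shaker: loose clear salt shaker with a grey cap, 44 mm across, 90 mm high, a bystander, to be left alone. Origin at the centre of its underside.
- spice_jar: loose glass spice jar with a black cap and a label, 41 mm across, 105 mm high, a bystander, to be left alone. Origin at the centre of its underside.
- garlic: loose whitish garlic bulb, 60 mm across, 59 mm high, a bystander, to be left alone. Origin at the centre of its underside.

How it is judged:
On the way, in this order (a step that is already met when the one before it is completed fails the run):
1. the fingertips bear on the middle of the yellow lid (grasp point within 30 mm of its centre) while it still stands up (contact force between the fingers and canister_yellow above 0.2 N and horizontal distance between the grasp point and lid_yellow below 0.03 m and value of joint canister_yellow_lid above 0.004 m).
2. the yellow lid is home (value of joint canister_yellow_lid below 0.002 m), for 0.1 s.
At the end, for the whole second after the job is handed in: The yellow lid is home within 2 mm, its canister upright, at rest and within 20 mm of its start; the orange lid still stands more than 5 mm up and the green one is home; orange and green canisters are within 5 mm and the small things within 10 mm of where they stood (value of joint each of canister_yellow_lid, canister_green_lid below 0.002 m and angle between canister_yellow's own z axis and vertical below 0.05 rad and height (world z) of canister_yellow below 0.004 m and distance of canister_yellow from where it was at the start of the episode below 0.02 m and linear speed of canister_yellow below 0.01 m/s and distance of each of canister_orange, canister_green, lid_orange, lid_green from where it was at the start of the episode below 0.005 m and value of joint canister_orange_lid above 0.005 m and distance of each of salt_shaker, spice_jar, garlic from where it was at the start of the episode below 0.01 m); the robot touches nothing.
It fails at once if another canister is touched (contact force between any of the fingers, the arm and canister_orange above 0.5 N or contact force between any of the fingers, the arm and canister_green above 0.5 N).
It fails at once if a bystander is knocked or moved (distance of any of salt_shaker, spice_jar, garlic from where it was at the start of the episode above 0.015 m).
It fails at once if the yellow canister is lifted, tipped or shoved (height (world z) of canister_yellow above 0.008 m or angle between canister_yellow's own z axis and vertical above 0.15 rad or distance of canister_yellow from where it was at the start of the episode above 0.03 m).
It fails at once if the yellow lid is pulled up (value of joint canister_yellow_lid above 0.016 m).
It fails at once if the yellow canister is pressed with more than 40 N (contact force between any of the fingers, the arm and canister_yellow above 40 N).
It also fails if it takes over 29 s, if anything falls off the work surface, if the arm or the gripper's body presses on something with over 40 N, if the wrist force passes 120 N, or if a joint passes its speed limit or range.

## Working session

There is one attempt and no reset: what is moved stays moved. The work goes in short steps, Python scripts to look and compute and a tool call to move; the robot and the scene stay as the last step left them, time stands still between calls to the robot, and variables do not carry over. Pictures are saved under pics/ and viewed, about 8 in all and at most 12, crops included, and the job is handed in when it is done.

Besides the shell and the picture viewer there is one more tool, called after ">>>" in YAML: its name, and indented under it one key for each argument. servo_tool: Moves the arm, as the interface text tells. Its arguments: {"type":"object","properties":{"increments":{"type":"array","items":{"type":"number"}},"jaw":{"type":"number"},"newtons":{"type":"number"}},"required":["increments"]}

```bash
mkdir -p pics; cat > h.py <<'E'
import numpy as np, cv2
from cell import robot, camera, ticket
def ray(c,u,v):
    K=c["camera_matrix"];d=np.linalg.inv(K)@[u,v,1];R=np.array(c["R"]);return -R.T@c["t"],R.T@d
def onz(c,u,v,z):
    o,d=ray(c,u,v);return o+d*(z-o[2])/d[2]
E
python3 - <<'E'
from h import *
o=robot.get_obs();print(o,robot.pinch_z)
for n in("scene","top"):
    c=camera(n);cv2.imwrite(f"pics/{n}0.png",c["frame"]);np.savez(n,**c);print(n,c["camera_matrix"],-np.array(c["R"]).T@c["t"],c["R"])
E
```

```text
{'clock': 0.0, 'joints': array([-1.3517951 ,  0.6293584 ,  0.03845391,  1.51838772, -0.02697852,
        0.99633187, -0.02003388]), 'joint_vel': array([ 0.00042264,  0.00147786, -0.00119821, -0.00022438, -0.00311944,
       -0.00168293,  0.00016027]), 'effort': array([-8.58949852e-05, -5.49740624e+01,  1.14357300e+00, -1.86634505e+01,
       -5.21279150e-02,  2.35854846e-02,  1.35605524e-04]), 'eef_pos': array([0.18241884, 0.62314844, 0.20454014]), 'tool_rot': array([-1.13601822e-04,  1.41935758e-01,  9.89875383e-01, -9.76911966e-04]), 'contact_force': array([-0.22695434,  0.47288571, -0.68298195]), 'ft_torque': array([-0.0339813 ,  0.00879839, -0.06745722]), 'grip_width': 1.0004123384332169} -0.0188
scene [[472.52511739   0.         321.19761143]
 [  0.         472.52511739 197.63162831]
 [  0.           0.           1.        ]] [0.25534256 0.41782834 0.80329473] [[-0.87114593 -0.49097986  0.00659907]
 [-0.38994997  0.68359626 -0.61695638]
 [ 0.29840206 -0.54003235 -0.78696968]]
top [[469.36947317   0.         312.06538486]
 [  0.         469.36947317 209.79750422]
 [  0.           0.           1.        ]] [ 0.35143146 -0.05682422  0.96398519] [[ 6.52976934e-03 -9.99978666e-01  1.70053097e-04]
 [-9.79758595e-01 -6.43175895e-03 -2.00079304e-01]
 [ 2.00076130e-01  1.13986072e-03 -9.79779691e-01]]
```

View pics/scene0.png

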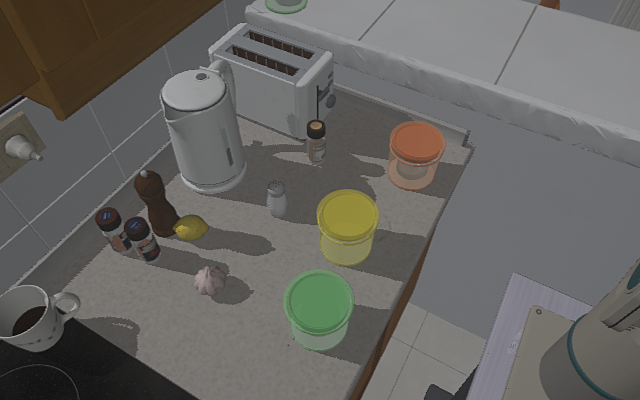

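View pics/top0.png

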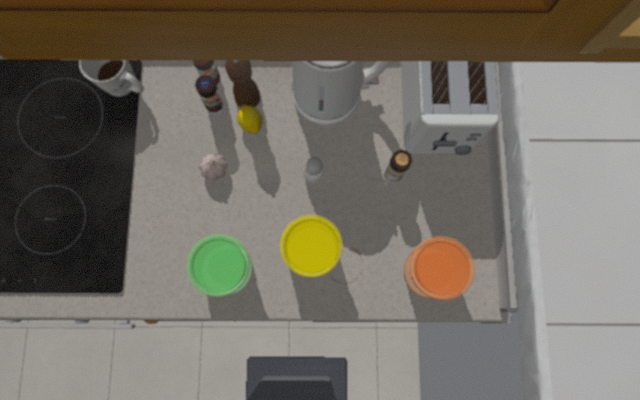

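The scene view shows green (319,300), yellow (347,216) and orange (417,142), all upright. In the top view the yellow lid is at about (311,246), with the salt shaker at (314,168) and the spice jar at (399,165). Next I'll measure the lid centres in both views.

```bash
python3 - <<'E'
from h import *
B={"yellow":(22,35),"orange":(3,16),"green":(45,75)}
box={"top":(180,200,490,310),"scene":(270,110,470,360)}
rays={}
for n in("top","scene"):
    c=dict(np.load(n+".npz"));hsv=cv2.cvtColor(c["frame"],cv2.COLOR_BGR2HSV);x0,y0,x1,y1=box[n]
    for k,(a,b) in B.items():
        for S in (120,170,200):
            m=cv2.inRange(hsv,(a,S,60),(b,255,255));w=np.zeros_like(m);w[y0:y1,x0:x1]=m[y0:y1,x0:x1]
            cs=cv2.findContours(w,cv2.RETR_EXTERNAL,cv2.CHAIN_APPROX_NONE)[0]
            if not cs: continue
            q=max(cs,key=cv2.contourArea)
            if len(q)<20: continue
            P=np.array([onz(c,*p[0],.106)[:2] for p in q]);(cx,cy),r=cv2.minEnclosingCircle(P.astype(np.float32))
            print(n,k,S,cv2.boundingRect(q),"circ@.106",round(cx,4),round(cy,4),"d",round(2*r,4))
E
```

```text
top yellow 120 (280, 215, 63, 62) circ@.106 0.4604 -0.0545 d 0.1157
top yellow 170 (281, 217, 61, 60) circ@.106 0.4597 -0.0543 d 0.112
top yellow 200 (283, 218, 58, 55) circ@.106 0.4592 -0.0546 d 0.109
top orange 120 (409, 237, 64, 63) circ@.106 0.422 -0.2913 d 0.1171
top orange 170 (415, 241, 54, 54) circ@.106 0.421 -0.2927 d 0.0988
scene yellow 120 (317, 189, 62, 56) circ@.106 0.4583 -0.0479 d 0.1252
scene orange 120 (390, 123, 52, 40) circ@.106 0.4207 -0.2864 d 0.1164
```

```bash
python3 - <<'E'
from h import *
t=cv2.imread("pics/top0.png")[200:310,180:490];s=cv2.imread("pics/scene0.png")[110:360,270:470]
a=cv2.resize(t,None,fx=2.5,fy=2.5,interpolation=cv2.INTER_CUBIC);b=cv2.resize(s,None,fx=1.2,fy=1.2)
cv2.imwrite("pics/c1.png",cv2.resize(s,None,fx=2.4,fy=2.4,interpolation=cv2.INTER_CUBIC))
E
```

```text
(no output)
```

View pics/c1.png

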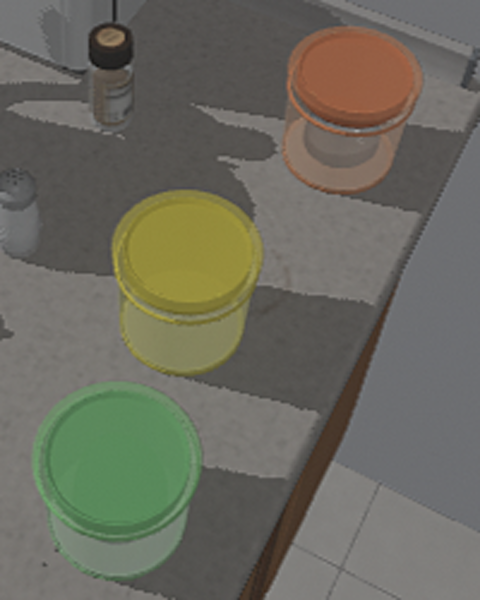

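Yellow lid centre is about (0.460, -0.054), and the top view gives a 116 mm diameter as specified. Yellow and green also sit in the right row order. Next: close the jaws and travel at height, bowing outward to stay in reach.

>>> servo_tool:
  increments: [-2.9,-2.3,0,0,0,0,-2.9,-2.3,0,0,0,0,-2.9,-2.3,0,0,0,0,-2.9,-2.3,0,0,0,0,-2.9,-2.3,0,0,0,0,-2.9,-2.3,0,0,0,0,-2.9,-2.3,0,0,0,0,-2.9,-2.3,0,0,0,0,-2.9,-2.3,0,0,0,0,-2.9,-2.3,0,0,0,0]
  jaw: -1
  newtons: 10

```text
clock: 1.1
eef_pos: [0.3968, 0.3201, 0.2053]
tool_rot: [-0.0, 0.142, 0.99, -0.0]
contact_force: [0.4, 0.2, 0.8]
grip_width: 0.187
```

>>> servo_tool:
  increments: [-1.6,-3.4,0,0,0,0,-1.6,-3.4,0,0,0,0,-1.6,-3.4,0,0,0,0,-1.6,-3.4,0,0,0,0,-1.6,-3.4,0,0,0,0,-1.6,-3.4,0,0,0,0,-1.6,-3.4,0,0,0,0,-1.6,-3.4,0,0,0,0,-1.6,-3.4,0,0,0,0,-1.6,-3.4,0,0,0,0]

```text
clock: 2.1
eef_pos: [0.4541, -0.0511, 0.2054]
tool_rot: [-0.0, 0.142, 0.99, 0.0]
contact_force: [0.6, 0.7, 0.1]
grip_width: 0.007
```

```bash
python3 - <<'E'
from h import *
o=robot.get_obs();print(o["eef_pos"],o["tool_rot"],o["contact_force"],o["joints"],o["grip_width"])
c=camera("wrist");cv2.imwrite("pics/w1.png",c["frame"]);np.savez("wrist",**c)
K=c["camera_matrix"];R=np.array(c["R"]);t=c["t"]
hsv=cv2.cvtColor(c["frame"],cv2.COLOR_BGR2HSV)
m=cv2.inRange(hsv,(22,120,60),(35,255,255));q=max(cv2.findContours(m,cv2.RETR_EXTERNAL,cv2.CHAIN_APPROX_NONE)[0],key=cv2.contourArea)
P=[]
for p in cv2.convexHull(q)[:,0]:
    x=(p-K[:2,2])/K[0,0];r=np.hypot(*x);d=R.T@np.r_[x/r*np.sin(r),np.cos(r)];oo=-R.T@t
    P.append((oo+d*(.106-oo[2])/d[2])[:2])
print(cv2.boundingRect(q),cv2.minEnclosingCircle(np.float32(P)))
E
```

```text
[ 0.45414187 -0.05112186  0.20536887] [-1.60161689e-04  1.41881115e-01  9.89883691e-01  3.54122158e-05] [0.57975443 0.71380974 0.09851845] [-0.03615394  0.35848288  0.11620201  2.03511671 -0.05975817  0.75141665
  1.40249834] 0.007437824494948865
(260, 148, 120, 111) ((0.4591304659843445, -0.05260824039578438), 0.05810117349028587)
```

View pics/w1.png

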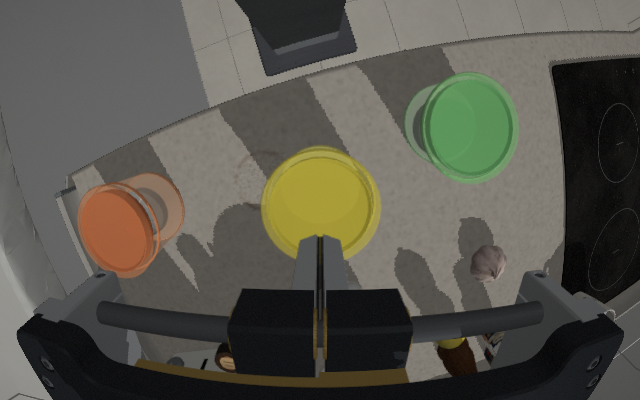

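The wrist view shows the yellow lid at (320,204), just ahead of the shut fingertips, with green (470,127) and orange (118,230) well clear. It puts the centre at (0.459, -0.053), agreeing with the top view to 1 mm. I'll trim x and descend to about 0.115.

>>> servo_tool:
  increments: [-0.5,0,1,0,0,0,0,0,1.5,0,0,0,0,0,1.5,0,0,0,0,0,1.5,0,0,0,0,0,1.3,0,0,0,0,0,1,0,0,0,0,0,0.7,0,0,0,0,0,0.5,0,0,0,0,0,0,0,0,0,0,0,0,0,0,0]

```text
clock: 3.15
eef_pos: [0.4593, -0.051, 0.1156]
tool_rot: [0.0, 0.142, 0.99, 0.0]
contact_force: [0.0, -0.6, 0.1]
grip_width: 0.006
```

>>> servo_tool:
  increments: [0,0,0.15,0,0,0,0,0,0.15,0,0,0,0,0,0.15,0,0,0,0,0,0.15,0,0,0,0,0,0.15,0,0,0,0,0,0.15,0,0,0,0,0,0.15,0,0,0,0,0,0.15,0,0,0,0,0,0.15,0,0,0,0,0,0,0,0,0]

```text
clock: 4.15
eef_pos: [0.4591, -0.051, 0.1018]
tool_rot: [-0.0, 0.142, 0.99, 0.0]
contact_force: [-0.2, 0.3, -0.2]
grip_width: 0.008
```

>>> servo_tool:
  increments: [0,0,0.1,0,0,0,0,0,0.1,0,0,0,0,0,0.1,0,0,0,0,0,0.1,0,0,0,0,0,0.05,0,0,0,0,0,0,0,0,0,0,0,0,0,0,0,0,0,0,0,0,0,0,0,0,0,0,0,0,0,0,0,0,0]

```text
clock: 5.15
eef_pos: [0.4591, -0.051, 0.0974]
tool_rot: [-0.0, 0.142, 0.99, 0.0]
contact_force: [-0.1, 0.4, -0.7]
grip_width: 0.009
```

```bash
python3 - <<'E'
from h import *
o=robot.get_obs();print(o["eef_pos"],o["contact_force"],o["ft_torque"])
c=camera("scene");cv2.imwrite("pics/s2.png",cv2.resize(c["frame"][110:360,270:470],None,fx=2.4,fy=2.4,interpolation=cv2.INTER_CUBIC))
E
```

```text
[ 0.45908108 -0.05101975  0.09742595] [-0.06508091  0.44185319 -0.68201907] [0.00634601 0.06889199 0.00666809]
```

View pics/s2.png

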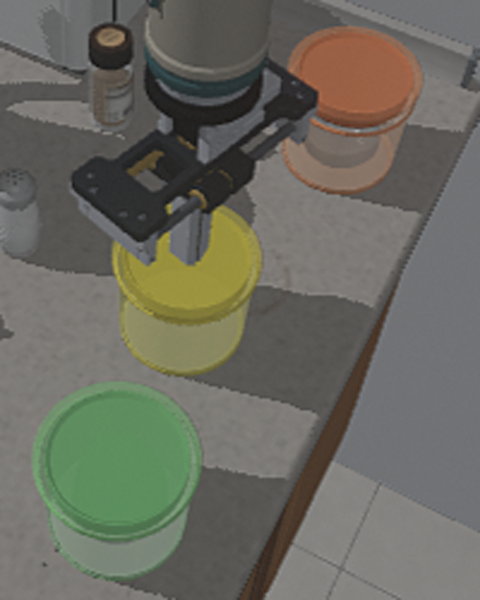

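The fingertips are on the middle of the yellow lid (crop 190,260), and the plug face looks lower. Orange still stands up. I'll continue gently to the hard stop.

>>> servo_tool:
  increments: [0,0,0.05,0,0,0,0,0,0.05,0,0,0,0,0,0.05,0,0,0,0,0,0.05,0,0,0,0,0,0,0,0,0,0,0,0,0,0,0,0,0,0,0,0,0,0,0,0,0,0,0,0,0,0,0,0,0,0,0,0,0,0,0]

```text
clock: 6.2
eef_pos: [0.4592, -0.0511, 0.0961]
tool_rot: [0.0, 0.142, 0.99, 0.0]
contact_force: [-1.8, -0.1, 8.9]
grip_width: 0.004
```

8.9 N with the tip at 0.0961 m: that is the hard stop. Withdrawing straight up.

>>> servo_tool:
  increments: [0,0,-0.3,0,0,0,0,0,-0.7,0,0,0,0,0,-1.5,0,0,0,0,0,-2,0,0,0,0,0,-2,0,0,0,0,0,-2,0,0,0,0,0,-2,0,0,0,0,0,-2,0,0,0,0,0,-1,0,0,0,0,0,0,0,0,0]

```text
clock: 7.2
eef_pos: [0.46, -0.0511, 0.2316]
tool_rot: [0.001, 0.142, 0.99, 0.0]
contact_force: [0.7, -0.8, -0.2]
grip_width: 0.003
```

```bash
python3 - <<'E'
from h import *
o=robot.get_obs();print(o["eef_pos"],o["contact_force"],o["clock"])
c=camera("scene");f=lambda i:cv2.resize(i[110:360,270:470],None,fx=2,fy=2,interpolation=cv2.INTER_CUBIC)
cv2.imwrite("pics/s3.png",np.hstack([f(cv2.imread("pics/scene0.png")),f(c["frame"])]))
E
```

```text
[ 0.45995496 -0.05108454  0.23162497] [ 0.65211574 -0.80782926 -0.1708205 ] 7.2
```

View pics/s3.png

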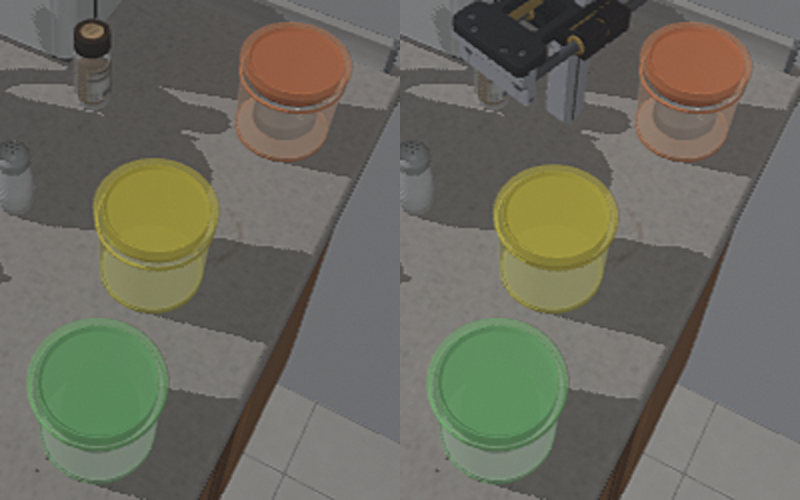

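The before/after view shows the yellow lid now seated, with its gap closed and its top about 4 px lower. The yellow base, orange, green and the shakers are unchanged, and the arm is clear.

```bash
python3 -c "
from cell import ticket
print(ticket.close_job())"
```

```text
the job is handed in; nothing more can be done
None
```

The yellow canister's lid is pressed home, the gripper is withdrawn clear, and the job is handed in. No verdict was reported.

- **Position:** I pressed with closed fingertips at about (0.459, -0.051). The top view and the wrist view put the lid centre 2–4 mm from there, well within the 30 mm allowed.
- **Press:** The last reading was 8.9 N with the fingertips at z = 0.0961 m, which matches the 96 mm home height. During the earlier part of the slide, the force stayed within sensor noise (under about 1 N), so the moment of first contact was not seen directly. Force was only read at the end of each call, so any higher peak in between would not have shown.
- **After withdrawing to z = 0.23 m:** A before/after picture showed the yellow lid seated and its canister where it was. The orange lid was still standing, the green one was unchanged, and the salt shaker and spice jar appeared unmoved. The garlic was outside that crop and I did not check it again. The arm did not come near it.

The clock read 7.2 s at the last check, out of the 29 s allowed.

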